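# Park the two-pin spanner in its sprung ring

## Robot

A 6-joint arm with a two-finger parallel gripper is mounted at the origin on the work surface. World frame = base frame: x ahead of the robot, y to its left, z up, the work surface at z = 0. Lengths are in m, angles in rad, forces in N, time in s.
With the tool pointing down it reaches from about 0.375 to 0.925 m from the base axis. Payload 5.7 kg.
Tool frame: the origin (TCP) lies midway between the tips of the shut fingers; the grasp point (between the pads) lies 19 mm behind it; z points along the fingers, x is the direction in which the jaws open and shut, and the axes are right-handed (so a half turn about z gives the same grasp; the last joint's range is limited). The gripper opens to 88 mm and grips with 3 to 60 N. Pads are 20 mm wide; open, the fingers measure 115 mm over their backs; the gripper's body (75 mm by 178 mm) begins 61 mm behind the grasp point.
Start: joints at [-1.458, 0.359, 1.51, -0, 1.272, -0.115], TCP at [0.135, -0.584, 0.223] pointing down, gripper open.
Joint ranges: [-2.97, 2.97], [-1.01, 2.36], [0.21, 2.38], [-0.96, 4.11], [0.2, 2.71], [-2.98, 2.98]. Speed limits (rad/s): [2.39, 2.39, 3.14, 3.14, 3.14, 3.14].

## Interface

Orientations are given as [roll, pitch, yaw] about the fixed x, y, z axes, in that order (R = Rz(yaw) Ry(pitch) Rx(roll)).
In Python, from bench import monitor, cams, ticket gives the robot as it stands.
- The arm moves only by the tool step_arm, never from a script. Its argument "increments" is a list of rows, each an object of numbers: "rx", "ry", "rz": the turn, a rotation vector about the world's x, y, z in degrees; "tx", "ty", "tz": the shift along the world's x, y, z in mm; "fingers": the opening in per cent of the stroke, from 0 (shut) to 100 (fully open). A call has 1 to 8 rows; each row is the pose to reach, as a shift and turn from the pose measured when the call began; what a row does not reach only later rows make up. A row lasts 1/8 s, in which the tool goes at most 62.5 mm and 10.7 degrees, less where a joint would pass 70% of its speed; a pose out of reach is approached as far as the arm can. A call with a gripper value outside its range is refused whole. The fingers move at their own pace and stop on an object; "newtons" is the grip in N (left out, the last holds). Time passes only in rows, so rows that repeat a pose let the fingers close. It gives the time, the measured TCP pose, the force and the opening at its end, in the units of the state.
- monitor.observe(): the state, without advancing time (a new reading comes with each control period).
- cams.camera(name): name is "scene" or "top" or "wrist"; returns the picture (480x640x3 uint8, blue, green, red); there is no depth.
- cams.camera_model(name): a dict with "K" (3x3 intrinsics, pixels), "rvec" (rotation vector, rad) and "tvec" (3), from world to camera coordinates, as OpenCV has them; the wrist camera has in their place "tool_from_camera" (4x4, takes a point from camera to tool coordinates, whose origin is the TCP and whose axes are the tool frame's). Camera axes: x right, y down, z forward; pixel columns grow to the right and rows downward; lengths in m; the calibration is good to about 2 mm. A picture is of the moment at which its call begins: read the wrist's pose just before it. camera_model takes no time and is no camera call.
- ticket.job_done(): hands the job in, once; it reports no verdict.
The state is a dict: "t": time; "joint_positions": joint angles; "qd": joint speeds; "tau": joint torques, N m; "ee_pos": TCP position; "tool_rot": TCP orientation; "ft_force": force on the tool from outside, world axes, zero at the start; "torque": the same for the moment, N m; "grip_width": opening from 0.0 (shut) to 1.0 (fully open).
Only numpy, scipy, OpenCV 4.12 (cv2) and the standard library are available. Lean on these libraries where they do the work, as an engineer would, in place of code of your own. Each camera call takes 0.05 s, during which the arm holds its last target.

## Task

The pipette service is finished, so put the two-pin spanner away: pull it up out of the white block and push it handle-first down through the ring of the ring holder until its head sits fully home on the ring, then let go of it. The ring may be clamped anywhere along its short cross arm and its spring balls grip the handle, so feel for the hole and press gently but steadily, never forcing the holder (keep the push below about 25 N), and leave everything else where it is.

Things in the scene. Friction and masses are not known exactly. Their poses are not given: they have to be found in the camera images.
- spanner: Two-pin spanner, loose, 126-234 g, standing upright in a hole of the white block. Origin: centre of the butt of its handle; z up towards the head. Round grey handle 22 mm in diameter, 90 mm long, butt edge chamfered 1 mm; flat aluminium head 44 mm (x) by 20 mm (y), z 90 to 138 mm; on it two prongs at x = -15 and +15 mm, up to z 152 mm.
- spanner_shoulder (a point): Centre of the underside of the spanner's head, 90 mm above the butt: the face that catches on the ring. Axes as the spanner.
- spanner_grip (a point): Where to grip the spanner: middle of its head, 124 mm above the butt, 34 mm above the underside of the head; pinch across the 20 mm thickness (along its y). Gripped here, fingertips up to 25 mm past it stay clear of the ring when the head is home.
- driver: Nut driver with the same round handle but a thin round steel shank and socket as its head, 140 mm tall, standing upright in the other hole of the block, its top 150 mm above the bench. Origin: centre of its butt. Leave it there.
- block: White plastic block, fixed, 75 mm (x) by 165 mm (y) by 70 mm high, origin at the centre of its underside; two round holes 26 mm in diameter, 60 mm deep, at y = -42 and +42 mm. Either tool may be in either hole, its butt on the hole floor 10 mm above the bench.
- holder: Ring holder, fixed: white foot 130 by 150 by 12 mm, post, and a cross arm along its y, 45 mm behind (+x of) the ring. Origin on the bench below the middle of the ring's range. The steel ring (54 mm outside diameter, hole 25.6 mm, 24 mm deep) is clamped firmly on the arm, anywhere from -16 to +16 mm along y; nothing on the holder rises above its flat top, 125 mm over the bench.
- holder_ring (a point): Middle of the ring's range, level with its flat top; axes as the holder. The hole's true centre is at x = 0, z = 0 and y anywhere from -16 to +16 mm here; this y is not measured: feel or look for it. From 12 to 20 mm down, spring balls at +x and -x grip the handle: pushing past takes 5 to 12 N; the spanner's weight alone does not bring it home.
- tube_pot: Small white open pot, 34 mm in diameter, 45 mm high, loose on the bench between block and holder. Origin: centre of its underside. Leave alone.
- pliers: Green-handled pliers lying on the bench, 160 mm long. Origin at the pivot. Leave alone.
- reservoir: Open white trough 130 mm by 50 mm by 30 mm, loose. Origin: centre of its underside. Leave alone.
- wash_bottle: White bottle, 60 mm in diameter, 130 mm tall, loose, in the middle, towards the back. Origin: centre of its underside. Leave alone.
Not all that is in view belongs to the job. What is shaped like the holder but black is not meant. What is shaped like the spanner but red is not meant.

How it is judged:
On the way, in this order (a step that is already met when the one before it is completed fails the run):
1. the spanner has been pulled clear of the block (height (world z) of spanner above 0.075 m), for 0.1 s.
2. its handle has entered the ring (z of spanner_shoulder in the frame of holder_ring between -0.01 and 0.075 m and horizontal distance between spanner_shoulder and holder_ring below 0.022 m and angle between spanner's own z axis and vertical below 0.12 rad), for 0.1 s.
At the end, for the whole second after the job is handed in: The spanner hangs upright (within 4 degrees) and at rest in the holder's ring, handle down, the underside of its head within 2.5 mm of the ring's top, within 6 mm of the ring's line across the arm and 21 mm of the middle of its range along the arm (z of spanner_shoulder in the frame of holder_ring between -0.003 and 0.0025 m and x of spanner_shoulder in the frame of holder_ring between -0.006 and 0.006 m and y of spanner_shoulder in the frame of holder_ring between -0.021 and 0.021 m and angle between spanner's own z axis and vertical below 0.07 rad and linear speed of spanner below 0.02 m/s and contact force between spanner and holder above 0.3 N); the robot touches nothing.
It fails at once if the spanner or the robot was forced against the holder (over 50 N in all, counting the balls' squeeze on the handle, about 12 N) (contact force between any of spanner, the fingers, the arm and holder above 50 N).
It fails at once if a bystander was disturbed (moved over 25 mm) (distance of any of driver, tube_pot, pliers, reservoir, wash_bottle from where it was at the start of the episode above 0.025 m).
It also fails if it takes over 70 s, if anything falls off the work surface, if the arm or the gripper's body presses on something with over 40 N, if the wrist force passes 120 N, or if a joint passes its speed limit or range.

## Working session

There is one attempt and no reset: what is moved stays moved. The work goes in short steps, Python scripts to look and compute and a tool call to move; the robot and the scene stay as the last step left them, time stands still between calls to the robot, and variables do not carry over. Pictures are saved under pics/ and viewed, and the job is handed in when it is done.

Besides the shell and the picture viewer there is one more tool, called after "Emit:" as name([rows], argument=value, ...), one row to a line, values as JSON. step_arm: Moves the arm, as the interface text tells. Its arguments: {"type":"object","properties":{"increments":{"type":"array","items":{"type":"object","properties":{"rx":{"type":"number"},"ry":{"type":"number"},"rz":{"type":"number"},"tx":{"type":"number"},"ty":{"type":"number"},"tz":{"type":"number"},"fingers":{"type":"number"}}}},"newtons":{"type":"number"}},"required":["increments"]}

```bash
ls; mkdir -p pics; python3 - <<'E'
from bench import monitor,cams
import cv2
print(monitor.observe())
for n in("scene","top","wrist"):
    cv2.imwrite(f"pics/{n}0.png",cams.camera(n)); print(n,cams.camera_model(n))
E
```

```text
pics
{'t': 0.0, 'joint_positions': array([-1.45806753e+00,  3.59494252e-01,  1.51141504e+00,  4.00752508e-06,
        1.27249056e+00, -1.15100449e-01]), 'qd': array([-1.79316367e-03, -1.06162005e-03, -3.50801229e-04,  5.38036554e-05,
       -2.47275190e-03, -1.02596830e-03]), 'tau': array([ 9.13294953e-04, -5.15372300e+01, -2.70725030e+01,  6.80323807e-02,
        3.49515025e-02, -1.15604698e-04]), 'ee_pos': array([ 0.13543475, -0.58381679,  0.22182261]), 'tool_rot': array([-3.14138130e+00,  1.79480090e-03, -1.34296807e+00]), 'ft_force': array([-0.0583798 ,  0.21120274,  0.19559314]), 'torque': array([-0.02711999, -0.04524095, -0.02865542]), 'grip_width': 0.9971420430543229}
scene {'K': array([[441.00362496,   0.        , 317.62745433],
       [  0.        , 441.00362496, 239.42911753],
       [  0.        ,   0.        ,   1.        ]]), 'rvec': array([ 2.0673151 ,  1.63571578, -0.5196007 ]), 'tvec': array([-0.16710811, -0.24338595,  1.13294675])}
top {'K': array([[538.74673733,   0.        , 323.12056095],
       [  0.        , 538.74673733, 241.38114725],
       [  0.        ,   0.        ,   1.        ]]), 'rvec': array([ 2.16716658, -2.13970612,  0.09520012]), 'tvec': array([0.07201601, 0.43448326, 1.21400853])}
wrist {'K': array([[342.30082974,   0.        , 320.83103291],
       [  0.        , 342.30082974, 239.10608577],
       [  0.        ,   0.        ,   1.        ]]), 'tool_from_camera': array([[ 9.99999740e-01, -2.96324942e-04, -6.57080672e-04,
         2.73141509e-04],
       [ 4.82265890e-04,  9.52551102e-01,  3.04378325e-01,
        -8.28376015e-02],
       [ 5.35708029e-04, -3.04378563e-01,  9.52550998e-01,
        -1.62256077e-01],
       [ 0.00000000e+00,  0.00000000e+00,  0.00000000e+00,
         1.00000000e+00]])}
```

View pics/scene0.png

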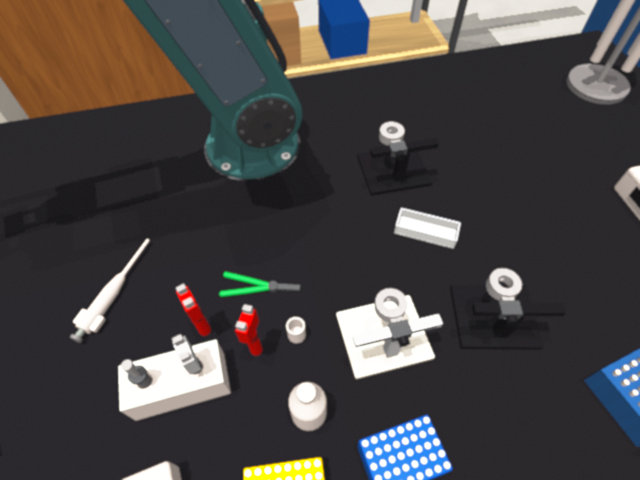

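View pics/top0.png

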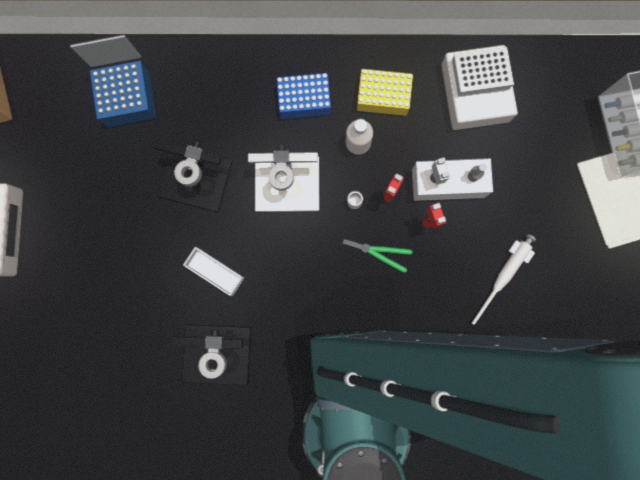

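View pics/wrist0.png

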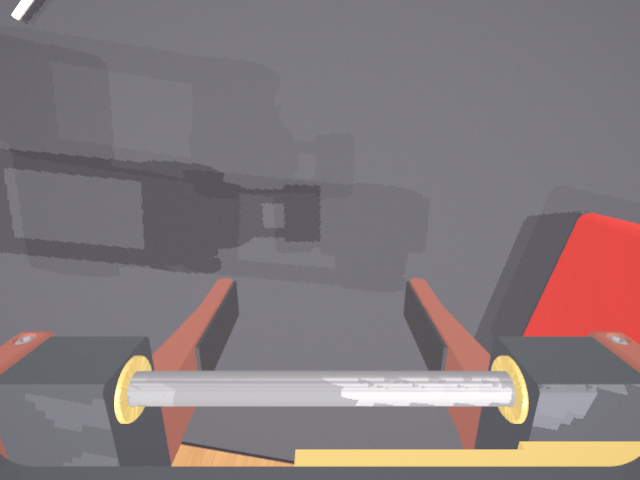

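```bash
python3 - <<'E'
import cv2
t=cv2.imread("pics/top0.png");s=cv2.imread("pics/scene0.png")
cv2.imwrite("pics/c1.png",cv2.resize(t[140:240,370:500],None,fx=6,fy=6,interpolation=2))
cv2.imwrite("pics/c2.png",cv2.resize(t[140:220,240:340],None,fx=7,fy=7,interpolation=2))
cv2.imwrite("pics/c3.png",cv2.resize(s[320:430,100:240],None,fx=5,fy=5,interpolation=2))
cv2.imwrite("pics/c4.png",cv2.resize(s[270:390,325:455],None,fx=5,fy=5,interpolation=2))
E
```

```text
(no output)
```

View pics/c1.png

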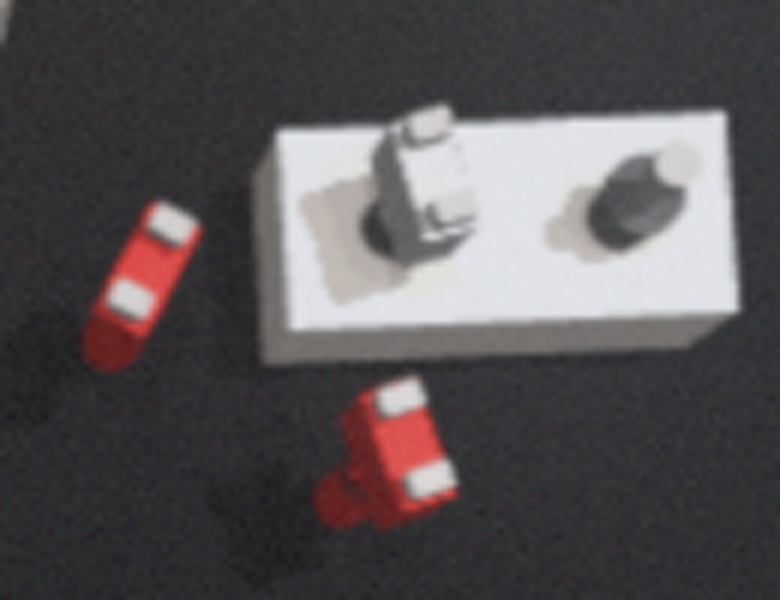

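View pics/c2.png

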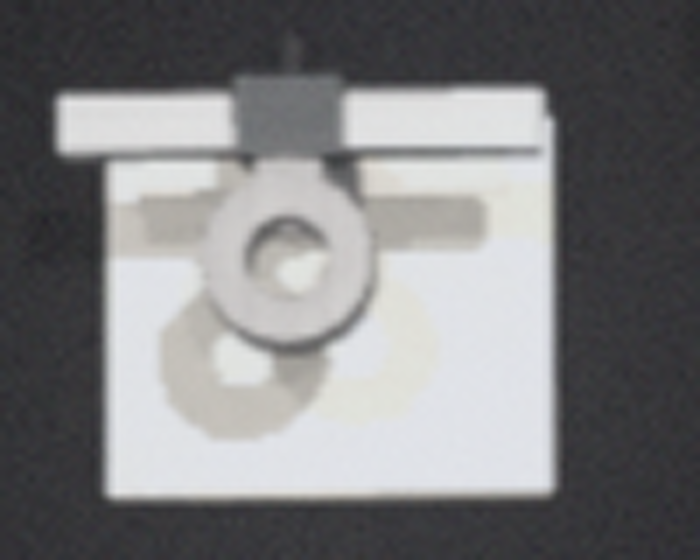

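View pics/c3.png

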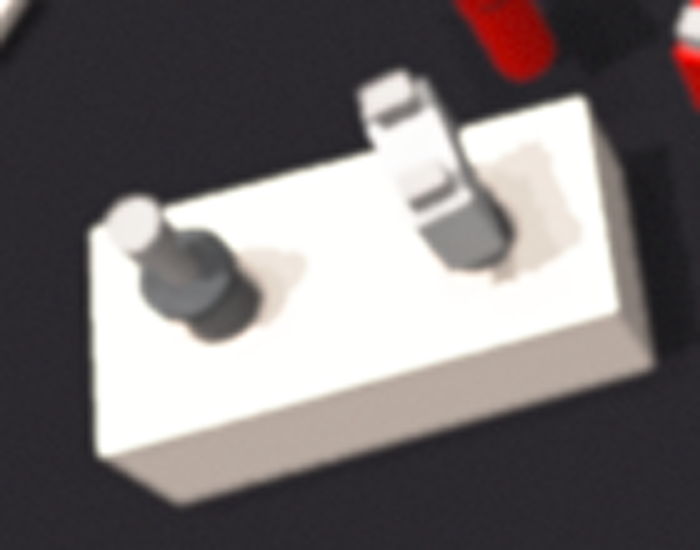

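View pics/c4.png

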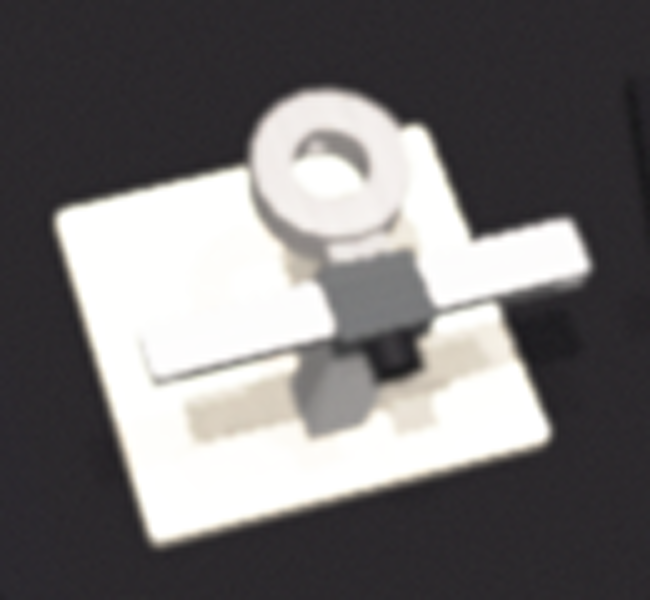

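```bash
cat > h.py <<'E'
import numpy as np,cv2
from bench import cams
def ray(m,uv):
    R=cv2.Rodrigues(m["rvec"])[0];c=-R.T@m["tvec"]
    d=R.T@np.linalg.inv(m["K"])@np.array([*uv,1.]);return c,d
def at(n,uv,z):
    c,d=ray(cams.camera_model(n),uv);return c+d*(z-c[2])/d[2]
def tri(a,b):
    c1,d1=ray(cams.camera_model("top"),a);c2,d2=ray(cams.camera_model("scene"),b)
    A=np.c_[d1,-d2];s=np.linalg.lstsq(A,c2-c1,rcond=None)[0]
    p,q=c1+s[0]*d1,c2+s[1]*d2;return (p+q)/2,np.linalg.norm(p-q)
E
python3 - <<'E'
from h import *
np.set_printoptions(precision=4,suppress=True)
T=lambda x,y,o,f:(x/f+o[0],y/f+o[1])
c1=lambda x,y:T(x,y,(369.5,139.5),6);c2=lambda x,y:T(x,y,(239.5,139.5),7)
c3=lambda x,y:T(x,y,(99.5,319.5),5);c4=lambda x,y:T(x,y,(324.5,269.5),5)
print("ring",at("top",c2(291,253),.125),at("top",c2(288,256),.125),at("scene",c4(329,164),.125),tri(c2(291,253),c4(329,164)))
for k,(a,b) in enumerate([((432,120),(387,90)),((455,207),(430,175))]):
    print("prong",at("top",c1(*a),.162),at("scene",c3(*b),.162),tri(c1(*a),c3(*b)))
print("block top corners",[at("top",c1(*p),.07)[:2] for p in[(275,128),(727,112),(740,313),(288,330)]])
print("foot",[at("top",c2(*p),.012)[:2] for p in[(107,495),(555,495)]])
print("foot sc",[at("scene",c4(*p),.012)[:2] for p in[(57,212),(420,125),(550,438),(152,545)]])
print("red",at("top",c1(172,225),.152),at("top",c1(132,300),.152),at("top",c1(402,397),.152),at("top",c1(432,478),.152))
print("bottle",at("top",(359,128),.13),"pot",at("top",(355,199),.045))
E
```

```text
ring [0.5633 0.1674 0.125 ] [0.5623 0.1683 0.125 ] [0.5619 0.1686 0.125 ] (array([0.5628, 0.1676, 0.1274]), np.float64(0.0008016882356900929))
prong [ 0.5915 -0.1683  0.162 ] [ 0.5589 -0.1753  0.162 ] (array([ 0.5798, -0.1617,  0.2065]), np.float64(0.0044808488513260695))
prong [ 0.561  -0.1758  0.162 ] [ 0.5889 -0.1641  0.162 ] (array([ 0.5708, -0.1793,  0.1195]), np.float64(0.01018169211635597))
block top corners [array([ 0.6128, -0.128 ]), array([ 0.6203, -0.2961]), array([ 0.5441, -0.2993]), array([ 0.5361, -0.1324])]
foot [array([0.5067, 0.2392]), array([0.5082, 0.089 ])]
foot sc [array([0.5075, 0.0906]), array([0.5046, 0.2396]), array([0.6356, 0.2426]), array([0.6397, 0.0915])]
red [ 0.5562 -0.08    0.152 ] [ 0.5295 -0.0661  0.152 ] [ 0.4964 -0.1589  0.152 ] [ 0.4683 -0.1689  0.152 ]
bottle [0.6681 0.0013 0.13  ] pot [0.5293 0.0058 0.045 ]
```

The spanner is the grey one in the block's left hole: top (443,167), scene (185,355). The red ones at top (394,187) and (434,215) and the dark driver at (477,172) are excluded. The white holder is at top (282,176); the black ones at (188,172) and (212,364) are not meant. Both cameras agree with the block hole: spanner at about (0.5755, -0.1715), thin axis at about -72.5°.

Emit:
step_arm([
  {"tx":55,"ty":51,"tz":40,"rz":4.5,"fingers":65},
  {"tx":440,"ty":412,"tz":50,"rz":4.5,"fingers":65},
  {"tx":440,"ty":412,"tz":50,"rz":4.5,"fingers":65},
  {"tx":440,"ty":412,"tz":50,"rz":4.5,"fingers":65},
  {"tx":440,"ty":412,"tz":50,"rz":4.5,"fingers":65},
  {"tx":440,"ty":412,"tz":50,"rz":4.5,"fingers":65},
  {"tx":440,"ty":412,"tz":50,"rz":4.5,"fingers":65},
  {"tx":440,"ty":412,"tz":50,"rz":4.5,"fingers":65},
], newtons=40)

```text
invalid input
```

Emit:
step_arm([
  {"tx":40,"ty":38,"tz":20,"rz":2,"rx":0,"ry":0,"fingers":65},
  {"tx":80,"ty":75,"tz":40,"rz":4.5,"rx":0,"ry":0,"fingers":65},
], newtons=40)

```text
t: 0.4
ee_pos: [0.2158, -0.5079, 0.2617]
tool_rot: [-3.141, 0.003, -1.265]
ft_force: [-0.2, 0.5, 0.5]
grip_width: 0.807
```

Emit:
step_arm([
  {"tx":43,"ty":40,"tz":0,"rx":0,"ry":0,"rz":0,"fingers":65},
  {"tx":86,"ty":80,"tz":0,"rx":0,"ry":0,"rz":0,"fingers":65},
  {"tx":129,"ty":120,"tz":0,"rx":0,"ry":0,"rz":0,"fingers":65},
  {"tx":172,"ty":160,"tz":0,"rx":0,"ry":0,"rz":0,"fingers":65},
  {"tx":215,"ty":200,"tz":0,"rx":0,"ry":0,"rz":0,"fingers":65},
  {"tx":258,"ty":240,"tz":0,"rx":0,"ry":0,"rz":0,"fingers":65},
  {"tx":301,"ty":280,"tz":0,"rx":0,"ry":0,"rz":0,"fingers":65},
  {"tx":340,"ty":317,"tz":0,"rx":0,"ry":0,"rz":0,"fingers":65},
])

```text
t: 1.4
ee_pos: [0.557, -0.1892, 0.2615]
tool_rot: [-3.141, 0.003, -1.264]
ft_force: [0.3, 0.0, 0.4]
grip_width: 0.651
```

```bash
python3 - <<'E'
from bench import monitor,cams
import cv2
print({k:v for k,v in monitor.observe().items() if k in("t","ee_pos","tool_rot","grip_width")})
cv2.imwrite("pics/w1.png",cams.camera("wrist"));cv2.imwrite("pics/t1.png",cams.camera("top"))
E
```

```text
{'t': 1.4, 'ee_pos': array([ 0.55698033, -0.18916029,  0.26147795]), 'tool_rot': array([-3.14136533e+00,  3.13641563e-03, -1.26438700e+00]), 'grip_width': 0.651116096450926}
```

View pics/w1.png

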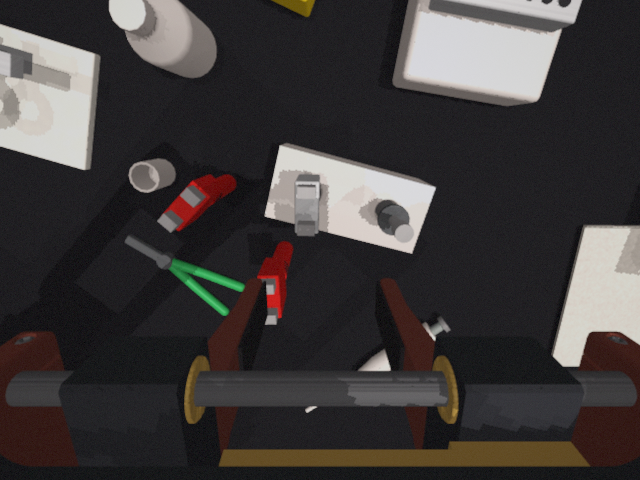

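```bash
cat >> h.py <<'E'
from scipy.spatial.transform import Rotation as Ro
def wat(uv,z,pos,rot):
    m=cams.camera_model("wrist");M=m["tool_from_camera"];R=Ro.from_euler("xyz",rot).as_matrix()
    c=R@M[:3,3]+pos;d=R@M[:3,:3]@np.linalg.inv(m["K"])@np.array([*uv,1.]);return c+d*(z-c[2])/d[2]
E
python3 - <<'E'
from h import *
w=cv2.imread("pics/w1.png")
cv2.imwrite("pics/c5.png",cv2.resize(w[165:245,280:340],None,fx=7,fy=7,interpolation=2))
p=[.55698,-.18916,.26148];r=[-3.14137,.003136,-1.264387]
for uv in[(308,180),(306,228)]:print(wat(uv,.162,p,r))
E
```

```text
[ 0.59820261 -0.16555856  0.162     ]
[ 0.5614077  -0.17505926  0.162     ]
```

View pics/c5.png

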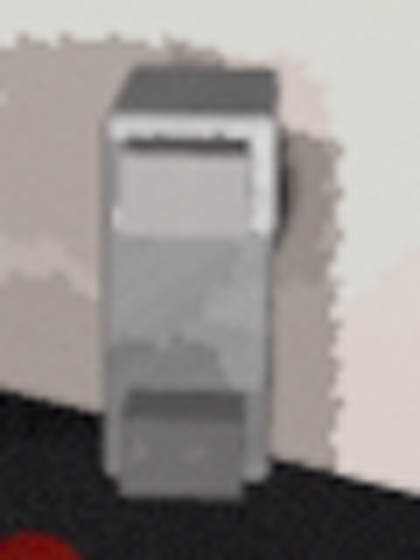

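```bash
python3 - <<'E'
from h import *
p=[.55698,-.18916,.26148];r=[-3.14137,.003136,-1.264387]
a=wat((279.5+185/7,164.5+195/7),.162,p,r);b=wat((279.5+183/7,164.5+457/7),.162,p,r)
d=a-b;print(a,b,(a+b)/2,np.linalg.norm(d),np.degrees(np.arctan2(d[1],d[0])))
E
```

```text
[ 0.58867059 -0.16678466  0.162     ] [ 0.55990777 -0.17521444  0.162     ] [ 0.57428918 -0.17099955  0.162     ] 0.02997267668275818 16.33475123529566
```

Emit:
step_arm([
  {"tx":17.5,"ty":18,"tz":-20,"rx":0,"ry":0,"rz":-1.2,"fingers":65},
  {"tx":17.5,"ty":18,"tz":-60,"rx":0,"ry":0,"rz":-1.2,"fingers":65},
  {"tx":17.5,"ty":18,"tz":-105,"rx":0,"ry":0,"rz":-1.2,"fingers":65},
  {"tx":17.5,"ty":18,"tz":-146,"rx":0,"ry":0,"rz":-1.2,"fingers":65},
  {"tx":17.5,"ty":18,"tz":-146,"rx":0,"ry":0,"rz":-1.2,"fingers":65},
])

```text
t: 2.12
ee_pos: [0.573, -0.1686, 0.1123]
tool_rot: [3.138, 0.009, -1.282]
ft_force: [-0.5, 0.0, 0.4]
grip_width: 0.652
```

```bash
python3 - <<'E'
from bench import monitor,cams
import cv2
print({k:v for k,v in monitor.observe().items() if k in("t","ee_pos","tool_rot","grip_width","ft_force")})
cv2.imwrite("pics/w2.png",cams.camera("wrist"))
E
```

```text
{'t': 2.125, 'ee_pos': array([ 0.57297259, -0.16863376,  0.11225217]), 'tool_rot': array([ 3.13772427,  0.00878488, -1.28166262]), 'ft_force': array([-0.45060806,  0.01220256,  0.40077803]), 'grip_width': 0.6517078036517937}
```

View pics/w2.png

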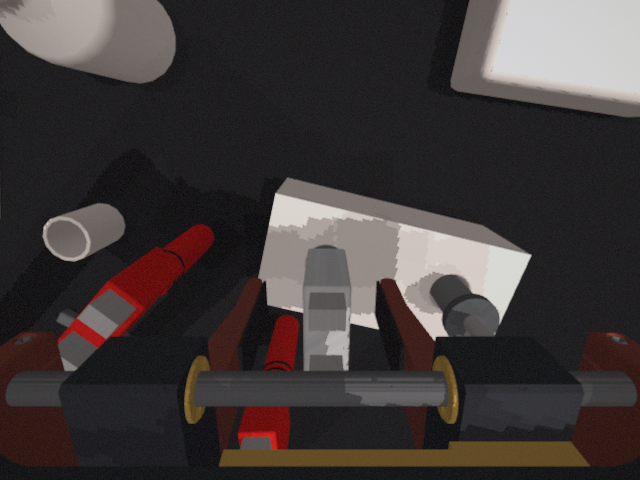

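Emit:
step_arm([
  {"tx":1.5,"ty":-2.4,"tz":2.7,"rx":-0.4,"ry":-0.36,"rz":0,"fingers":65},
  {"tx":1.5,"ty":-2.4,"tz":2.7,"rx":-0.4,"ry":-0.36,"rz":0,"fingers":65},
])

```text
t: 2.42
ee_pos: [0.5777, -0.1726, 0.1194]
tool_rot: [-3.135, -0.005, -1.282]
ft_force: [-0.1, 0.9, 0.3]
grip_width: 0.653
```

Emit:
step_arm([
  {"tx":-3,"ty":1.6,"tz":-4.4,"rx":0,"ry":0,"rz":0,"fingers":65},
  {"tx":-3,"ty":1.6,"tz":-4.4,"rx":0,"ry":0,"rz":0,"fingers":65},
  {"tx":-3,"ty":1.6,"tz":-4.4,"rx":0,"ry":0,"rz":0,"fingers":65},
  {"tx":-3,"ty":1.6,"tz":-4.4,"rx":0,"ry":0,"rz":0,"fingers":65},
])

```text
t: 2.92
ee_pos: [0.5748, -0.1709, 0.115]
tool_rot: [-3.135, -0.005, -1.282]
ft_force: [0.7, -0.2, -0.0]
grip_width: 0.65
```

```bash
python3 - <<'E'
from bench import monitor
print({k:v for k,v in monitor.observe().items() if k in("t","ee_pos","tool_rot","qd","ft_force")})
E
```

```text
{'t': 2.925, 'qd': array([-0.00041894, -0.00047681, -0.00054103,  0.00036391, -0.00144379,
        0.00012613]), 'ee_pos': array([ 0.57482092, -0.17093873,  0.11502165]), 'tool_rot': array([-3.13508213, -0.00506592, -1.28178106]), 'ft_force': array([ 0.68910755, -0.16030781, -0.03319251])}
```

Emit:
step_arm([
  {"tx":0,"ty":0,"tz":0,"rx":0.17,"ry":0.44,"rz":0,"fingers":65},
  {"tx":0,"ty":0,"tz":0,"rx":0.17,"ry":0.44,"rz":0,"fingers":0},
  {"tx":0,"ty":0,"tz":0,"rx":0.17,"ry":0.44,"rz":0,"fingers":0},
  {"tx":0,"ty":0,"tz":0,"rx":0.17,"ry":0.44,"rz":0,"fingers":0},
  {"tx":0,"ty":0,"tz":0,"rx":0.17,"ry":0.44,"rz":0,"fingers":0},
  {"tx":0,"ty":0,"tz":0,"rx":0.17,"ry":0.44,"rz":0,"fingers":0},
], newtons=45)

```text
t: 3.68
ee_pos: [0.5747, -0.1709, 0.115]
tool_rot: [3.142, 0.0, -1.282]
ft_force: [-0.3, -0.6, -0.7]
grip_width: 0.224
```

Emit:
step_arm([
  {"tx":0,"ty":0,"tz":20,"rx":0,"ry":0,"rz":0,"fingers":0},
  {"tx":0,"ty":0,"tz":50,"rx":0,"ry":0,"rz":0,"fingers":0},
  {"tx":0,"ty":0,"tz":85,"rx":0,"ry":0,"rz":0,"fingers":0},
  {"tx":0,"ty":0,"tz":125,"rx":0,"ry":0,"rz":0,"fingers":0},
  {"tx":0,"ty":0,"tz":165,"rx":0,"ry":0,"rz":0,"fingers":0},
  {"tx":0,"ty":0,"tz":195,"rx":0,"ry":0,"rz":0,"fingers":0},
  {"tx":0,"ty":0,"tz":195,"rx":0,"ry":0,"rz":0,"fingers":0},
])

```text
t: 4.55
ee_pos: [0.5761, -0.1714, 0.3122]
tool_rot: [-3.138, -0.003, -1.282]
ft_force: [-0.2, -0.4, -2.8]
grip_width: 0.224
```

Emit:
step_arm([
  {"tx":-2,"ty":35,"tz":0,"rx":0,"ry":0,"rz":0,"fingers":0},
  {"tx":-4,"ty":85,"tz":0,"rx":0,"ry":0,"rz":0,"fingers":0},
  {"tx":-6,"ty":140,"tz":0,"rx":0,"ry":0,"rz":0,"fingers":0},
  {"tx":-8,"ty":195,"tz":0,"rx":0,"ry":0,"rz":0,"fingers":0},
  {"tx":-10,"ty":250,"tz":0,"rx":0,"ry":0,"rz":0,"fingers":0},
  {"tx":-12,"ty":300,"tz":0,"rx":0,"ry":0,"rz":0,"fingers":0},
  {"tx":-13.5,"ty":339,"tz":0,"rx":0,"ry":0,"rz":0,"fingers":0},
  {"tx":-13.5,"ty":339,"tz":0,"rx":0,"ry":0,"rz":0,"fingers":0},
])

```text
t: 5.55
ee_pos: [0.561, 0.1699, 0.3098]
tool_rot: [-3.141, -0.002, -1.278]
ft_force: [0.9, -0.9, -2.7]
grip_width: 0.224
```

Emit:
step_arm([
  {"tx":0,"ty":0,"tz":0,"rx":0,"ry":0,"rz":0,"fingers":0},
  {"tx":0,"ty":0,"tz":0,"rx":0,"ry":0,"rz":0,"fingers":0},
])

```text
t: 5.8
ee_pos: [0.5606, 0.1688, 0.3088]
tool_rot: [3.14, -0.002, -1.279]
ft_force: [-0.6, -0.1, -1.4]
grip_width: 0.23
```

```bash
python3 - <<'E'
from bench import monitor,cams
import cv2
print({k:v for k,v in monitor.observe().items() if k in("t","ee_pos","tool_rot","grip_width","ft_force")})
cv2.imwrite("pics/w3.png",cams.camera("wrist"));cv2.imwrite("pics/s3.png",cams.camera("scene"))
cv2.imwrite("pics/t3.png",cams.camera("top"))
E
```

```text
{'t': 5.8, 'ee_pos': array([0.56063326, 0.16883193, 0.30875426]), 'tool_rot': array([ 3.14006450e+00, -2.11560762e-03, -1.27911098e+00]), 'ft_force': array([-0.61011082, -0.09358221, -1.44409116]), 'grip_width': 0.22999369720462487}
```

View pics/w3.png

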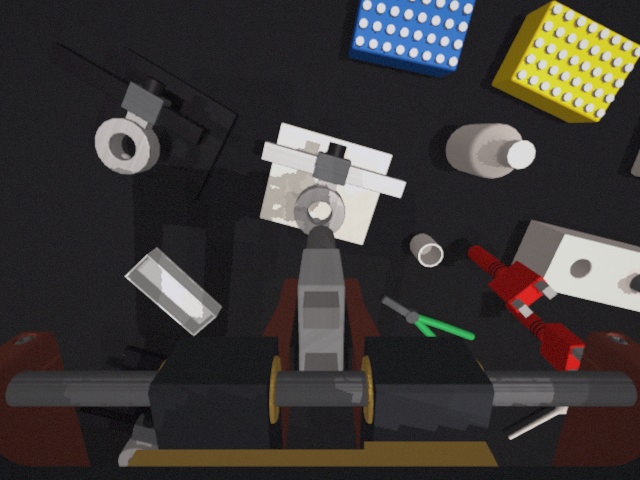

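View pics/s3.png

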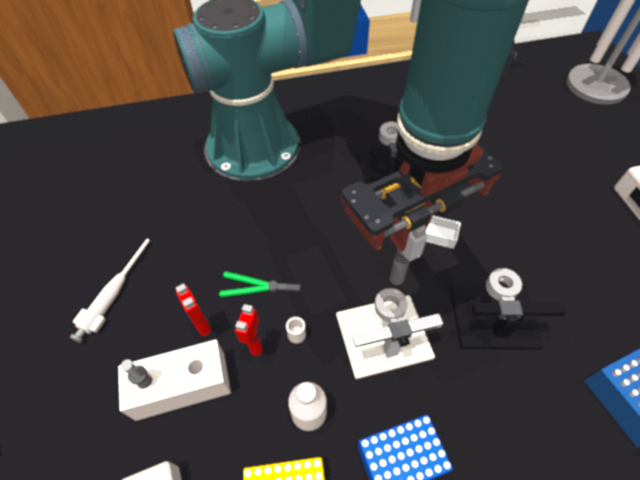

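```bash
python3 - <<'E'
import cv2
w=cv2.imread("pics/w3.png");s=cv2.imread("pics/s3.png")
cv2.imwrite("pics/c6.png",cv2.resize(w[170:310,270:370],None,fx=4.2,fy=4.2,interpolation=2))
cv2.imwrite("pics/c7.png",cv2.resize(s[210:340,350:460],None,fx=4.5,fy=4.5,interpolation=2))
E
```

```text
(no output)
```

View pics/c6.png

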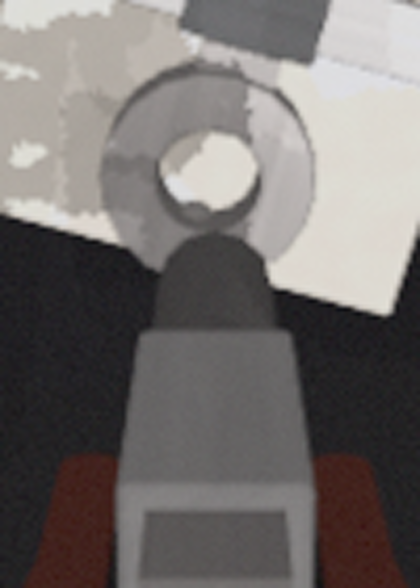

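View pics/c7.png

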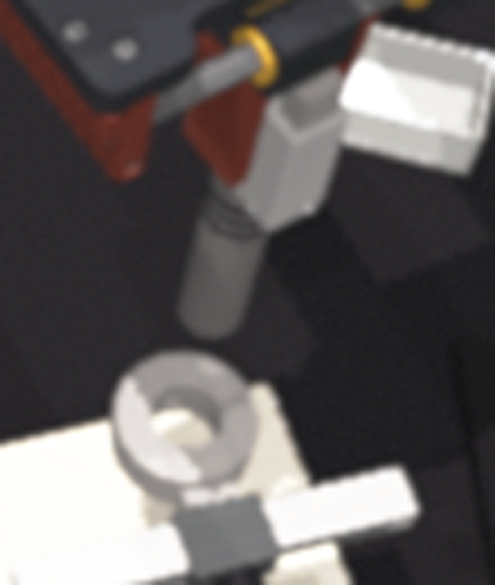

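```bash
python3 - <<'E'
from h import *
np.set_printoptions(precision=4,suppress=True)
p=np.array([.56063,.16883,.30875]);r=[3.14006,-.002116,-1.27911]
f=lambda x,y:(269.5+x/4.2,169.5+y/4.2)
m=cams.camera_model("wrist");M=np.linalg.inv(m["tool_from_camera"])
a=np.linspace(0,2*np.pi,73)
def pr(P):
    q,_=cv2.projectPoints(np.array(P,float),cv2.Rodrigues(M[:3,:3])[0],M[:3,3],m["K"],None);return (q[:,0]-[269.5,169.5])*4.2
q=pr([[.011*np.cos(t),.011*np.sin(t),.105] for t in a]);print("butt circ crop",q.min(0),q.max(0))
q=pr([[.011*np.cos(t),.011*np.sin(t),.015] for t in a]);print("handle top",q.min(0),q.max(0))
R=Ro.from_euler("xyz",r).as_matrix()
for c in [(.5625,.168),(.5635,.168),(.5625,.170)]:
    for rad in(.027,.0128):
        q=pr([R.T@(np.array([c[0]+rad*np.cos(t),c[1]+rad*np.sin(t),.125])-p) for t in a]);print(c,rad,q.min(0),q.max(0))
print(wat(f(209,171),.125,p,r))
m=cams.camera_model("scene")
b=p-[0,0,.105]
q,_=cv2.projectPoints(np.array([[b[0]+.011*np.cos(t),b[1]+.011*np.sin(t),b[2]] for t in a]),m["rvec"],m["tvec"],m["K"],None)
q=(q[:,0]-[349.5,209.5])*4.5;print("scene butt",q.min(0),q.max(0))
E
```

```text
butt circ crop [159.0276 225.1377] [272.0741 333.1376]
handle top [133.6628 401.4178] [296.6519 550.3423]
(0.5625, 0.168) 0.027 [109.9507  68.5648] [329.1008 282.5759]
(0.5625, 0.168) 0.0128 [167.6219 126.7958] [271.4703 228.2102]
(0.5635, 0.168) 0.027 [111.0304  64.582 ] [330.3623 278.9474]
(0.5635, 0.168) 0.0128 [168.7488 122.9111] [272.6822 224.4933]
(0.5625, 0.17) 0.027 [102.1121  66.1802] [321.3693 280.4053]
(0.5625, 0.17) 0.0128 [159.8157 124.4705] [263.7223 225.9863]
[0.5635 0.171  0.125 ]
scene butt [178.6251 283.5515] [243.7098 340.264 ]
```

Emit:
step_arm([
  {"tx":1,"ty":0.3,"tz":-30,"rx":0,"ry":0,"rz":0,"fingers":0},
  {"tx":1.5,"ty":0.3,"tz":-52,"rx":0,"ry":0,"rz":0,"fingers":0},
  {"tx":1.5,"ty":0.3,"tz":-66,"rx":0,"ry":0,"rz":0,"fingers":0},
  {"tx":1.5,"ty":0.3,"tz":-66,"rx":0,"ry":0,"rz":0,"fingers":0},
  {"tx":1.5,"ty":0.3,"tz":-66,"rx":0,"ry":0,"rz":0,"fingers":0},
  {"tx":1.5,"ty":0.3,"tz":-66,"rx":0,"ry":0,"rz":0,"fingers":0},
])

```text
t: 6.7
ee_pos: [0.5634, 0.1694, 0.2447]
tool_rot: [-3.139, -0.002, -1.279]
ft_force: [-0.3, -0.0, -1.9]
grip_width: 0.227
```

```bash
python3 - <<'E'
from bench import monitor,cams
import cv2
print({k:v for k,v in monitor.observe().items() if k in("t","ee_pos","tool_rot","grip_width","ft_force")})
w=cams.camera("wrist");s=cams.camera("scene")
cv2.imwrite("pics/w4.png",w);cv2.imwrite("pics/s4.png",s)
cv2.imwrite("pics/c8.png",cv2.resize(w[140:280,260:380],None,fx=4.2,fy=4.2,interpolation=2))
cv2.imwrite("pics/c9.png",cv2.resize(s[240:330,350:430],None,fx=6.5,fy=6.5,interpolation=2))
E
```

```text
{'t': 6.7, 'ee_pos': array([0.56339915, 0.16935109, 0.24472691]), 'tool_rot': array([-3.13948272e+00, -2.38098966e-03, -1.27939917e+00]), 'ft_force': array([-0.31291388, -0.01140146, -1.911603  ]), 'grip_width': 0.22693577166654627}
```

View pics/c8.png

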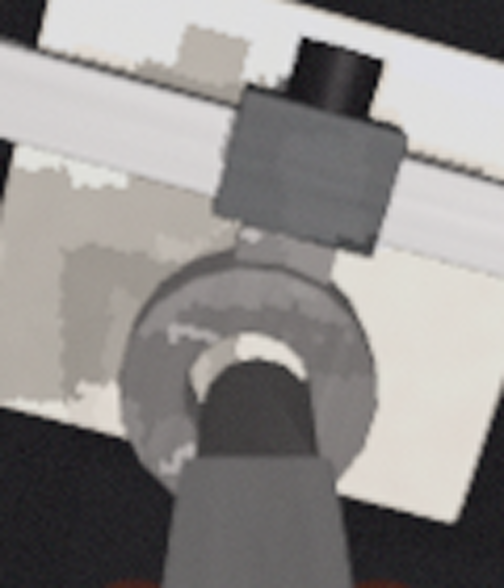

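View pics/c9.png

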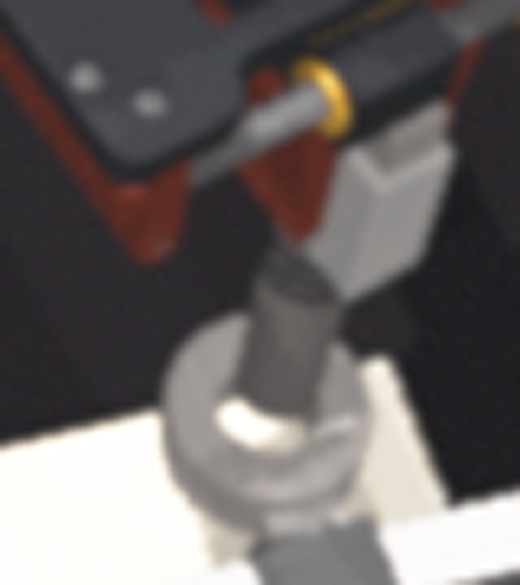

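```bash
python3 - <<'E'
from h import *
np.set_printoptions(precision=1,suppress=True)
p=np.array([.5634,.16935,.24473]);R=Ro.from_euler("xyz",[-3.13948,-.00238,-1.2794]).as_matrix()
m=cams.camera_model("wrist");M=np.linalg.inv(m["tool_from_camera"])
a=np.linspace(0,2*np.pi,145)
def prw(P):
    P=(np.array(P)-p)@R
    q,_=cv2.projectPoints(P,cv2.Rodrigues(M[:3,:3])[0],M[:3,3],m["K"],None);return (q[:,0]-[259.5,139.5])*4.2
ms=cams.camera_model("scene")
def prs(P):
    q,_=cv2.projectPoints(np.array(P),ms["rvec"],ms["tvec"],ms["K"],None);return (q[:,0]-[349.5,239.5])*6.5
circ=lambda c,r,z:np.array([[c[0]+r*np.cos(t),c[1]+r*np.sin(t),z] for t in a])
bt=p+R@[0,0,.105];print(bt)
W=cv2.imread("pics/c8.png");S=cv2.imread("pics/c9.png")
for im,f,rc in((W,prw,(.5620,.1700)),(S,prs,(.5620,.1690))):
    for c,r,z,col in((bt,.011,bt[2],(0,0,255)),(rc,.027,.125,(0,255,0)),(rc,.0128,.125,(255,255,0))):
        q=f(circ(c,r,z));print(col,q.min(0),q.max(0));cv2.polylines(im,[q.astype(int)],True,col,1)
cv2.imwrite("pics/ov.png",np.hstack([W[:585],S[:585,:]])[:, :].copy()[:, :1024] if False else cv2.resize(np.hstack([W[:585],S[:585]]),(800,457)))
cv2.imwrite("pics/ovw.png",W);cv2.imwrite("pics/ovs.png",S)
E
```

```text
[0.6 0.2 0.1]
(0, 0, 255) [201.  351.1] [314.1 459.2]
(0, 255, 0) [119.2 261. ] [383.1 514.1]
(255, 255, 0) [188.6 330.3] [313.7 450.2]
(0, 0, 255) [233.  349.4] [320.3 427.8]
(0, 255, 0) [161.8 315.3] [372.3 505.3]
(255, 255, 0) [217.  363.8] [316.8 453.8]
```

View pics/ovw.png

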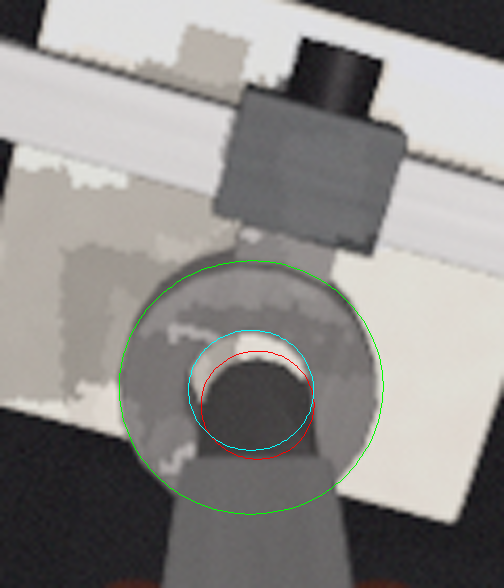

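View pics/ovs.png

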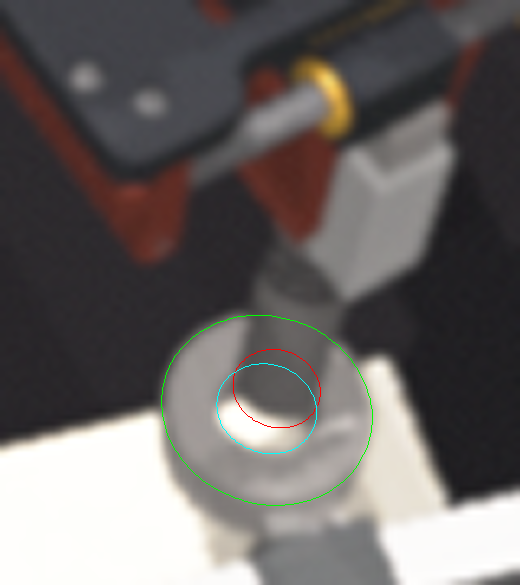

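Emit:
step_arm([
  {"tx":-1,"ty":0.1,"tz":0,"rx":0.1,"ry":0.15,"rz":0,"fingers":0},
  {"tx":-1,"ty":0.1,"tz":-4,"rx":0.1,"ry":0.15,"rz":0,"fingers":0},
  {"tx":-1,"ty":0.1,"tz":-8,"rx":0.1,"ry":0.15,"rz":0,"fingers":0},
  {"tx":-1,"ty":0.1,"tz":-12,"rx":0.1,"ry":0.15,"rz":0,"fingers":0},
  {"tx":-1,"ty":0.1,"tz":-12,"rx":0.1,"ry":0.15,"rz":0,"fingers":0},
  {"tx":-1,"ty":0.1,"tz":-12,"rx":0.1,"ry":0.15,"rz":0,"fingers":0},
])

```text
t: 7.55
ee_pos: [0.5622, 0.1694, 0.2324]
tool_rot: [3.141, 0.0, -1.279]
ft_force: [0.5, -0.7, -2.1]
grip_width: 0.224
```

Emit:
step_arm([
  {"tx":0,"ty":0,"tz":-1,"rx":0,"ry":0,"rz":0,"fingers":0},
  {"tx":0,"ty":0,"tz":-2,"rx":0,"ry":0,"rz":0,"fingers":0},
  {"tx":0,"ty":0,"tz":-3,"rx":0,"ry":0,"rz":0,"fingers":0},
  {"tx":0,"ty":0,"tz":-4,"rx":0,"ry":0,"rz":0,"fingers":0},
])

```text
t: 8.05
ee_pos: [0.5621, 0.1695, 0.2283]
tool_rot: [3.141, 0.0, -1.279]
ft_force: [-0.2, -0.3, -1.4]
grip_width: 0.231
```

```bash
python3 - <<'E'
from bench import monitor,cams
import cv2
print({k:v for k,v in monitor.observe().items() if k in("t","ee_pos","tool_rot","grip_width","ft_force")})
w=cams.camera("wrist");s=cams.camera("scene")
cv2.imwrite("pics/c10.png",cv2.hconcat([cv2.resize(w[150:250,270:370],(400,400),interpolation=2),cv2.resize(s[260:330,355:425],(400,400),interpolation=2)]))
E
```

```text
{'t': 8.05, 'ee_pos': array([0.56214266, 0.16946436, 0.2283491 ]), 'tool_rot': array([ 3.14107187e+00,  1.17042558e-04, -1.27932579e+00]), 'ft_force': array([-0.19548724, -0.29505878, -1.40399476]), 'grip_width': 0.2311890673856077}
```

View pics/c10.png

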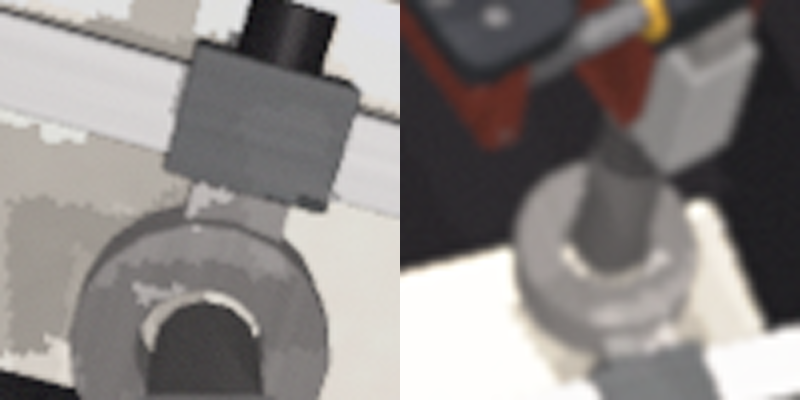

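Emit:
step_arm([
  {"tx":-0.2,"ty":0.6,"tz":0,"rx":0,"ry":0,"rz":0,"fingers":0},
  {"tx":-0.2,"ty":0.6,"tz":-1,"rx":0,"ry":0,"rz":0,"fingers":0},
  {"tx":-0.2,"ty":0.6,"tz":-2,"rx":0,"ry":0,"rz":0,"fingers":0},
  {"tx":-0.2,"ty":0.6,"tz":-2,"rx":0,"ry":0,"rz":0,"fingers":0},
])

```text
t: 8.65
ee_pos: [0.5618, 0.17, 0.2261]
tool_rot: [3.141, 0.0, -1.279]
ft_force: [0.3, -0.4, -1.2]
grip_width: 0.223
```

Emit:
step_arm([
  {"tx":0,"ty":0,"tz":-1,"rx":0,"ry":0,"rz":0,"fingers":0},
  {"tx":0,"ty":0,"tz":-2,"rx":0,"ry":0,"rz":0,"fingers":0},
  {"tx":0,"ty":0,"tz":-2,"rx":0,"ry":0,"rz":0,"fingers":0},
])

```text
t: 9.02
ee_pos: [0.5617, 0.17, 0.224]
tool_rot: [3.14, 0.0, -1.279]
ft_force: [0.0, 0.1, -1.7]
grip_width: 0.221
```

Emit:
step_arm([
  {"tx":0,"ty":0,"tz":-1,"rx":0,"ry":0,"rz":0,"fingers":0},
  {"tx":0,"ty":0,"tz":-2,"rx":0,"ry":0,"rz":0,"fingers":0},
  {"tx":0,"ty":0,"tz":-3,"rx":0,"ry":0,"rz":0,"fingers":0},
  {"tx":0,"ty":0,"tz":-4,"rx":0,"ry":0,"rz":0,"fingers":0},
])

```text
t: 9.52
ee_pos: [0.5617, 0.17, 0.2199]
tool_rot: [3.14, 0.0, -1.279]
ft_force: [-0.1, 1.1, -1.7]
grip_width: 0.226
```

Emit:
step_arm([
  {"tx":0,"ty":0,"tz":-1,"rx":0,"ry":0,"rz":0,"fingers":0},
  {"tx":0,"ty":0,"tz":-2,"rx":0,"ry":0,"rz":0,"fingers":0},
  {"tx":0,"ty":0,"tz":-3,"rx":0,"ry":0,"rz":0,"fingers":0},
])

```text
t: 9.9
ee_pos: [0.5617, 0.17, 0.217]
tool_rot: [3.14, 0.0, -1.279]
ft_force: [-0.3, 0.5, 0.4]
grip_width: 0.231
```

Emit:
step_arm([
  {"tx":0,"ty":0,"tz":-1,"rx":0,"ry":0,"rz":0,"fingers":0},
  {"tx":0,"ty":0,"tz":-2,"rx":0,"ry":0,"rz":0,"fingers":0},
  {"tx":0,"ty":0,"tz":-2,"rx":0,"ry":0,"rz":0,"fingers":0},
])

```text
t: 10.28
ee_pos: [0.5618, 0.1701, 0.2153]
tool_rot: [3.141, 0.0, -1.279]
ft_force: [-1.2, 0.0, 3.3]
grip_width: 0.225
```

Emit:
step_arm([
  {"tx":0,"ty":0,"tz":-1,"rx":0,"ry":0,"rz":0,"fingers":0},
  {"tx":0,"ty":0,"tz":-2,"rx":0,"ry":0,"rz":0,"fingers":0},
  {"tx":0,"ty":0,"tz":-2,"rx":0,"ry":0,"rz":0,"fingers":0},
])

```text
t: 10.65
ee_pos: [0.5616, 0.1701, 0.2128]
tool_rot: [3.14, 0.0, -1.279]
ft_force: [-1.0, 0.1, 1.7]
grip_width: 0.223
```

Emit:
step_arm([
  {"tx":0,"ty":0,"tz":-1,"rx":0,"ry":0,"rz":0,"fingers":0},
  {"tx":0,"ty":0,"tz":-2,"rx":0,"ry":0,"rz":0,"fingers":0},
  {"tx":0,"ty":0,"tz":-2,"rx":0,"ry":0,"rz":0,"fingers":0},
])

```text
t: 11.02
ee_pos: [0.5616, 0.1701, 0.2106]
tool_rot: [3.14, 0.0, -1.279]
ft_force: [-0.8, -0.6, 0.9]
grip_width: 0.224
```

Emit:
step_arm([
  {"tx":0,"ty":0,"tz":-1,"rx":0,"ry":0,"rz":0,"fingers":0},
  {"tx":0,"ty":0,"tz":-2,"rx":0,"ry":0,"rz":0,"fingers":0},
  {"tx":0,"ty":0,"tz":-2,"rx":0,"ry":0,"rz":0,"fingers":0},
])

```text
t: 11.4
ee_pos: [0.5616, 0.17, 0.2084]
tool_rot: [3.14, 0.0, -1.279]
ft_force: [-1.0, 0.6, 1.8]
grip_width: 0.228
```

Past the balls (peak about 5 N net), with low side forces. I continue steadily in larger calls.

Emit:
step_arm([
  {"tx":0,"ty":0,"tz":-2,"rx":0,"ry":0,"rz":0,"fingers":0},
  {"tx":0,"ty":0,"tz":-4,"rx":0,"ry":0,"rz":0,"fingers":0},
  {"tx":0,"ty":0,"tz":-6,"rx":0,"ry":0,"rz":0,"fingers":0},
  {"tx":0,"ty":0,"tz":-8,"rx":0,"ry":0,"rz":0,"fingers":0},
  {"tx":0,"ty":0,"tz":-10,"rx":0,"ry":0,"rz":0,"fingers":0},
])

```text
t: 12.02
ee_pos: [0.5616, 0.17, 0.1983]
tool_rot: [3.14, 0.0, -1.279]
ft_force: [0.4, 0.4, 4.0]
grip_width: 0.22
```

```bash
python3 - <<'E'
from bench import monitor,cams
import cv2
print({k:v for k,v in monitor.observe().items() if k in("t","ee_pos","tool_rot","ft_force","torque")})
w=cams.camera("wrist");s=cams.camera("scene")
cv2.imwrite("pics/c11.png",cv2.hconcat([cv2.resize(w[150:310,240:400],(400,400),interpolation=2),cv2.resize(s[240:340,345:445],(400,400),interpolation=2)]))
E
```

```text
{'t': 12.025, 'ee_pos': array([0.56162227, 0.17001674, 0.19826976]), 'tool_rot': array([ 3.14019715e+00,  3.03158664e-04, -1.27936306e+00]), 'ft_force': array([0.37352017, 0.36355508, 4.01861272]), 'torque': array([-0.07411306,  0.12516139, -0.02143821])}
```

View pics/c11.png

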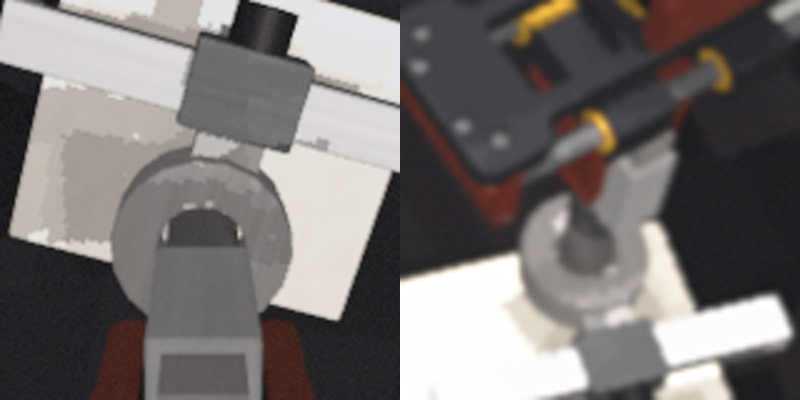

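Emit:
step_arm([
  {"tx":0,"ty":0,"tz":-3,"rx":0,"ry":0,"rz":0,"fingers":0},
  {"tx":0,"ty":0,"tz":-6,"rx":0,"ry":0,"rz":0,"fingers":0},
  {"tx":0,"ty":0,"tz":-9,"rx":0,"ry":0,"rz":0,"fingers":0},
  {"tx":0,"ty":0,"tz":-12,"rx":0,"ry":0,"rz":0,"fingers":0},
  {"tx":0,"ty":0,"tz":-15,"rx":0,"ry":0,"rz":0,"fingers":0},
  {"tx":0,"ty":0,"tz":-18,"rx":0,"ry":0,"rz":0,"fingers":0},
])

```text
t: 12.88
ee_pos: [0.5614, 0.17, 0.1795]
tool_rot: [3.14, 0.0, -1.279]
ft_force: [-0.9, -0.3, 3.5]
grip_width: 0.223
```

Emit:
step_arm([
  {"tx":0,"ty":0,"tz":-3,"rx":0,"ry":0,"rz":0,"fingers":0},
  {"tx":0,"ty":0,"tz":-6,"rx":0,"ry":0,"rz":0,"fingers":0},
  {"tx":0,"ty":0,"tz":-9,"rx":0,"ry":0,"rz":0,"fingers":0},
  {"tx":0,"ty":0,"tz":-12,"rx":0,"ry":0,"rz":0,"fingers":0},
  {"tx":0,"ty":0,"tz":-15,"rx":0,"ry":0,"rz":0,"fingers":0},
  {"tx":0,"ty":0,"tz":-18,"rx":0,"ry":0,"rz":0,"fingers":0},
])

```text
t: 13.62
ee_pos: [0.5614, 0.17, 0.1613]
tool_rot: [3.14, 0.0, -1.279]
ft_force: [-0.3, 0.1, 5.1]
grip_width: 0.228
```

Emit:
step_arm([
  {"tx":0,"ty":0,"tz":-3,"rx":0,"ry":0,"rz":0,"fingers":0},
  {"tx":0,"ty":0,"tz":-6,"rx":0,"ry":0,"rz":0,"fingers":0},
  {"tx":0,"ty":0,"tz":-9,"rx":0,"ry":0,"rz":0,"fingers":0},
  {"tx":0,"ty":0,"tz":-12,"rx":0,"ry":0,"rz":0,"fingers":0},
  {"tx":0,"ty":0,"tz":-14,"rx":0,"ry":0,"rz":0,"fingers":0},
  {"tx":0,"ty":0,"tz":-14,"rx":0,"ry":0,"rz":0,"fingers":0},
])

```text
t: 14.38
ee_pos: [0.561, 0.1699, 0.1466]
tool_rot: [3.139, 0.001, -1.279]
ft_force: [1.1, 0.0, -3.7]
grip_width: 0.225
```

Emit:
step_arm([
  {"tx":0,"ty":0,"tz":-1,"rx":0,"ry":0,"rz":0,"fingers":0},
  {"tx":0,"ty":0,"tz":-2,"rx":0,"ry":0,"rz":0,"fingers":0},
  {"tx":0,"ty":0,"tz":-3,"rx":0,"ry":0,"rz":0,"fingers":0},
  {"tx":0,"ty":0,"tz":-4,"rx":0,"ry":0,"rz":0,"fingers":0},
])

```text
t: 14.88
ee_pos: [0.5611, 0.17, 0.1427]
tool_rot: [3.139, 0.001, -1.279]
ft_force: [0.3, -0.2, 2.8]
grip_width: 0.223
```

Emit:
step_arm([
  {"tx":0,"ty":0,"tz":-0.5,"rx":0,"ry":0,"rz":0,"fingers":0},
  {"tx":0,"ty":0,"tz":-1,"rx":0,"ry":0,"rz":0,"fingers":0},
  {"tx":0,"ty":0,"tz":-1.5,"rx":0,"ry":0,"rz":0,"fingers":0},
])

```text
t: 15.25
ee_pos: [0.5611, 0.17, 0.1411]
tool_rot: [3.139, 0.001, -1.279]
ft_force: [0.9, -0.2, 3.1]
grip_width: 0.225
```

Emit:
step_arm([
  {"tx":0,"ty":0,"tz":-0.4,"rx":0,"ry":0,"rz":0,"fingers":0},
  {"tx":0,"ty":0,"tz":-0.8,"rx":0,"ry":0,"rz":0,"fingers":0},
  {"tx":0,"ty":0,"tz":-0.8,"rx":0,"ry":0,"rz":0,"fingers":0},
])

```text
t: 15.62
ee_pos: [0.5611, 0.17, 0.1402]
tool_rot: [3.139, 0.001, -1.279]
ft_force: [0.4, 0.1, 2.0]
grip_width: 0.225
```

Emit:
step_arm([
  {"tx":0,"ty":0,"tz":-0.4,"rx":0,"ry":0,"rz":0,"fingers":0},
  {"tx":0,"ty":0,"tz":-0.8,"rx":0,"ry":0,"rz":0,"fingers":0},
])

```text
t: 15.88
ee_pos: [0.5612, 0.17, 0.1399]
tool_rot: [3.139, 0.001, -1.279]
ft_force: [-1.2, 0.1, 9.2]
grip_width: 0.229
```

Emit:
step_arm([
  {"tx":0,"ty":0,"tz":-0.4,"rx":0,"ry":0,"rz":0,"fingers":0},
  {"tx":0,"ty":0,"tz":-0.8,"rx":0,"ry":0,"rz":0,"fingers":0},
])

```text
t: 16.12
ee_pos: [0.5612, 0.17, 0.1399]
tool_rot: [3.139, 0.0, -1.279]
ft_force: [-2.7, -0.6, 11.8]
grip_width: 0.23
```

```bash
python3 - <<'E'
from bench import monitor,cams
import cv2
print({k:v for k,v in monitor.observe().items() if k in("t","ee_pos","tool_rot","ft_force","torque")})
w=cams.camera("wrist");s=cams.camera("scene")
cv2.imwrite("pics/c12.png",cv2.hconcat([cv2.resize(w[150:310,240:400],(400,400),interpolation=2),cv2.resize(s[240:340,345:445],(400,400),interpolation=2)]))
E
```

```text
{'t': 16.125, 'ee_pos': array([0.56116299, 0.16997781, 0.13991609]), 'tool_rot': array([ 3.13939004e+00,  3.76443863e-04, -1.27930179e+00]), 'ft_force': array([-2.67746231, -0.61261208, 11.8248714 ]), 'torque': array([-0.10786575,  0.24786735,  0.0420355 ])}
```

View pics/c12.png

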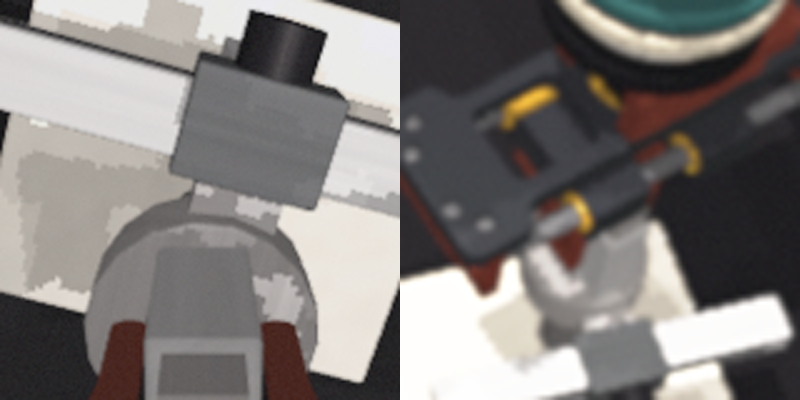

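The head is seated: TCP stopped at 0.1399, where home should be 0.140, as force rose to 12 N. Now I relax and release.

Emit:
step_arm([
  {"tx":0,"ty":0,"tz":0,"rx":0,"ry":0,"rz":0,"fingers":0},
  {"tx":0,"ty":0,"tz":0,"rx":0,"ry":0,"rz":0,"fingers":60},
  {"tx":0,"ty":0,"tz":0,"rx":0,"ry":0,"rz":0,"fingers":60},
  {"tx":0,"ty":0,"tz":0,"rx":0,"ry":0,"rz":0,"fingers":60},
  {"tx":0,"ty":0,"tz":0,"rx":0,"ry":0,"rz":0,"fingers":60},
])

```text
t: 16.85
ee_pos: [0.561, 0.17, 0.1398]
tool_rot: [3.139, 0.0, -1.279]
ft_force: [-0.1, -0.0, 0.3]
grip_width: 0.597
```

Emit:
step_arm([
  {"tx":0,"ty":0,"tz":20,"rx":0,"ry":0,"rz":0,"fingers":60},
  {"tx":0,"ty":0,"tz":50,"rx":0,"ry":0,"rz":0,"fingers":60},
  {"tx":0,"ty":0,"tz":90,"rx":0,"ry":0,"rz":0,"fingers":60},
  {"tx":0,"ty":0,"tz":130,"rx":0,"ry":0,"rz":0,"fingers":60},
  {"tx":-40,"ty":0,"tz":150,"rx":0,"ry":0,"rz":0,"fingers":60},
  {"tx":-80,"ty":0,"tz":150,"rx":0,"ry":0,"rz":0,"fingers":60},
  {"tx":-80,"ty":0,"tz":150,"rx":0,"ry":0,"rz":0,"fingers":60},
])

```text
t: 17.73
ee_pos: [0.4783, 0.17, 0.2901]
tool_rot: [3.138, 0.001, -1.278]
ft_force: [0.7, 0.8, -0.5]
grip_width: 0.603
```

```bash
python3 - <<'E'
from bench import monitor,cams
import cv2
print({k:v for k,v in monitor.observe().items() if k in("t","ee_pos","tool_rot","ft_force","grip_width")})
w=cams.camera("wrist");s=cams.camera("scene");t=cams.camera("top")
cv2.imwrite("pics/w13.png",w);cv2.imwrite("pics/s13.png",s);cv2.imwrite("pics/t13.png",t)
cv2.imwrite("pics/c13.png",cv2.hconcat([cv2.resize(w[60:240,220:400],(400,400),interpolation=2),cv2.resize(s[240:340,345:445],(400,400),interpolation=2)]))
E
```

```text
{'t': 17.725, 'ee_pos': array([0.478254  , 0.16996039, 0.29012801]), 'tool_rot': array([ 3.13811545e+00,  7.55125233e-04, -1.27846016e+00]), 'ft_force': array([ 0.67015184,  0.77386793, -0.45044545]), 'grip_width': 0.6025456386641813}
```

View pics/c13.png

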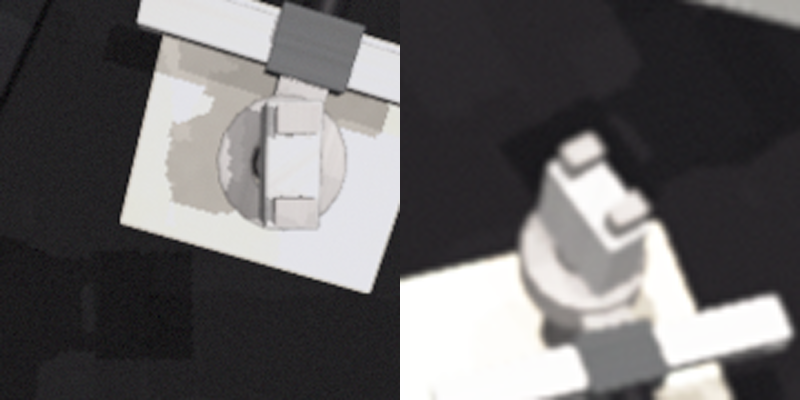

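View pics/s13.png

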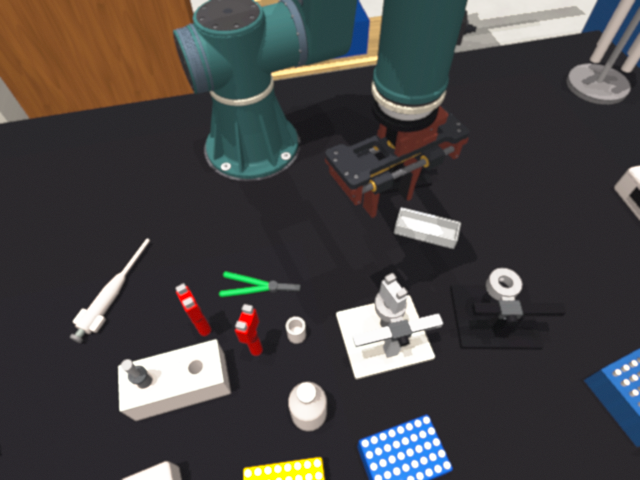

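```bash
python3 - <<'E'
from h import *
for z in(.183,.187,.191):
    a=at("scene",(345+184/4,240+148/4),z);b=at("scene",(345+230/4,240+208/4),z);print(z,a,b,(a+b)/2,np.linalg.norm(a-b))
p=[.478254,.16996,.290128];r=[3.138115,.000755,-1.27846]
a=wat((220+295*.45,60+120*.45),.187,p,r);b=wat((220+296*.45,60+213*.45),.187,p,r);print(a,b,(a+b)/2,np.linalg.norm(a-b))
d=cv2.absdiff(cv2.imread("pics/s13.png"),cv2.imread("pics/scene0.png")).max(2)
for n,(u,v) in dict(driver=(135,372),pot=(296,329),pliers=(262,286),res=(428,228),bottle=(308,405)).items(): print(n,d[v-15:v+15,u-20:u+20].mean())
E
```

```text
0.183 [0.54527921 0.1679007  0.183     ] [0.57482567 0.17681821 0.183     ] [0.56005244 0.17235945 0.183     ] 0.030862840660058226
0.187 [0.54730175 0.16671625 0.187     ] [0.57665611 0.17557578 0.187     ] [0.56197893 0.17114601 0.187     ] 0.03066218186802404
0.191 [0.54932429 0.1655318  0.191     ] [0.57848655 0.17433335 0.191     ] [0.56390542 0.16993258 0.191     ] 0.030461523075989743
[0.57434633 0.17464489 0.187     ] [0.54626629 0.16496536 0.187     ] [0.56030631 0.16980513 0.187     ] 0.029701540793620054
driver 0.7875
pot 1.3966666666666667
pliers 1.4583333333333333
res 10.9075
bottle 0.6675
```

```bash
python3 -c "
from bench import ticket;print(ticket.job_done())"
```

```text
the job is handed in; nothing more can be done
None
```

I pulled the spanner up out of the white block, pushed it handle-first through the white holder's ring until its head was home, and let go. I handed the job in at about 18 s of robot time, with no verdict reported.

- **Push:** Readings taken between moves peaked at about 3–5 N around the spring balls and about 12 N when the head came home. The tool stopped at z = 0.1399 m, and 0.140 m was expected.
- **Final position:** With the prong height set to the fully home value, the scene and wrist cameras put the spanner at (0.562, 0.171) and (0.560, 0.170). They agree within about 2 mm, and the prong spacing came out at 30–31 mm, as it should. That sets x and y; the seated height rests on where the push stopped.
- **Bystanders:** The driver, pot, pliers and bottle look unchanged from the first picture. The reservoir area changed slightly, most likely from the arm's shadow, since it is at the same pixel position.

The wrist and scene cameras differed by 1–2 mm on where the ring sat relative to the handle. I split the difference, adjusted by 0.6 mm after a close look, and the handle entered with almost no side force.

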